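# Clear the markers, then unbolt the test pen's gate and hold it ajar

## Task

The two whiteboard markers standing in front of the robot test pen's gate are in its way: first drop each of them, kept upright, into a well of the marker holder and let go of it. Then take the gate's sagging bolt by its upright handle, lift it over the bent-up lip of the keeper while pulling it back, swing the gate about 30 degrees open towards the robot, and finish while still holding it ajar there by the bolt's handle (it springs shut if let go). Leave the jars, the screwdriver and the motor where they stand or lie.

Things in the scene. Friction and masses are not known exactly. Their poses are not given: they have to be found in the camera images.
- marker_a: whiteboard marker, white with black cap, 18 mm diameter, 125 mm long, about 30 g, standing upright on its cap on the table about 90 mm in front of the gate; origin: centre of its underside, z up along the marker
- marker_b: a second marker, the same in every way
- holder: grey marker holder, a fixed block 60 mm (x) by 120 mm (y) by 75 mm high with two square wells open to the top; stands left or right of the space in front of the pen; origin: centre of its underside
- holder_hole0 (a point): centre of the mouth of one well, 75 mm above the table; well 22 x 22 mm (with a 3 mm chamfer at the mouth), 60 mm deep, so a seated marker's underside is 15 mm above the table and 50 mm of it stands out; the point's x and y axes lie along the well's sides, the other well is 56 mm away along y
- holder_hole1 (a point): the same for the other well
- pen: robot test pen of plywood, walls 120 mm high, 400 mm wide (y), 300 mm deep (x), fixed, turned somewhat about the vertical; gate in the side facing the robot, a toy rover and a wheel inside. Origin: on the table under the middle of the closed gate; x points into the pen, y along the closed gate from the bolt's end to the hinge end. Gate leaf: 18 mm thick, 240 mm wide, top at 120 mm
- keeper: fixed steel keeper, a folded strap on top of the gate's latch post; frame as the pen's (its origin too; the strap itself lies 140 to 180 mm from it to -y). On the gate's side its lip is bent up to 137 mm above the table; on the robot's side a cheek 175 mm high keeps the gate shut until the bolt's nose is drawn past it
- bolt_handle: upright steel handle of the bolt, a round stem 16 mm in diameter rising 70 mm from the bolt's axis; moves with bolt and gate. Origin: its foot, on the bolt's axis (145 mm above the table while the bolt sags); z up, y along the bolt the way it is pulled back, x through the gate into the pen. The bolt is a 12 mm rod in two tall staples (tops at 183 mm), 50 mm to -y and 107 mm to +y of the handle
- handle_top (a point): centre of the top end of the bolt's handle, 70 mm above the bolt's axis
- draw (a joint): how far the bolt is pulled back along the gate, m: 0 to 0.004 at the start, stop at 0.050; stays where it is left (about 1 N of friction). Lifted, the nose is clear of the lip beyond about 0.025
- lift (a joint): how far the bolt is raised in its staples, m: 0 sagging, when the downturned nose at its tip hangs 14 mm below the top of the keeper's lip, so it must be raised more than that before it can be pulled past; stop at 0.024; falls back by its weight (about 2.5 N)
- gate (a joint): gate angle about its upright hinge, rad: 0 shut, grows as the gate swings open towards the robot, stop at 1.3; a spring closes it (about 0.36 N m at 0, 0.67 N m at 30 degrees, so about 5 N at the handle)
- gate_hinge (a point): point on the gate's upright hinge axis, 120 mm above the table; while bolted the handle is 172 mm from this axis, and nearer by as much as the bolt is drawn
- jar: bystander: round white plastic jar with a white cap, 46 mm across, 75 mm tall, standing beside the markers, near the gate's hinge end; origin: centre of its underside
- jar2: bystander: white plastic jar like the other, 46 mm across, 75 mm tall, standing nearer the robot; origin: centre of its underside
- driver: bystander: screwdriver with a yellow handle, 140 mm long, lying on the table; origin: its middle, underside
- motor: bystander: small yellow gear motor, about 90 x 22 x 19 mm, lying on the table; origin: centre of its underside

How it is judged:
By the outcome, as a careful person would: the job done as asked, in the order asked, and still so for the second after the job is handed in, while the arm keeps its last pose, push and grip.
It also fails if it takes over 67 s, if anything falls off the work surface, if the arm or the gripper's body presses on something with over 40 N, if the wrist force passes 120 N, or if a joint passes its speed limit or range.

## Robot

A 6-joint arm with a two-finger parallel gripper is mounted at the origin on the work surface. World frame = base frame: x ahead of the robot, y to its left, z up, the work surface at z = 0. Lengths are in m, angles in rad, forces in N, time in s.
With the tool pointing down it reaches from about 0.35 to 0.975 m from the base axis. Payload 4.9 kg.
Tool frame: the origin (TCP) lies on the mounting face of the last link; the fingertips stand 173 mm ahead of it and the grasp point (between the pads) lies 155 mm ahead of it; z points along the fingers, y is the direction in which the jaws open and shut (so a half turn about z gives the same grasp; the last joint's range is limited). The gripper opens to 85 mm and grips with 20 to 120 N. Pads are 22 mm wide; open, the fingers measure 114 mm over their backs; the gripper's body (76 mm by 85 mm) begins 54 mm behind the grasp point. The pads swing forward as they close: fully open they stand 13 mm farther back than shut.
Start: joints at [1.15, 0.053, 1.613, -0, 1.476, -0.119], TCP at [0.186, 0.597, 0.405] pointing down, gripper open.
Joint ranges: [-3.01, 3.01], [-1.01, 2.22], [0.06, 2.58], [-1.02, 4.17], [0.09, 2.62], [-3.14, 3.14]. Speed limits (rad/s): [2.57, 2.57, 3.14, 3.14, 3.14, 3.14].

## Interface

Orientations are given as a unit quaternion [w, x, y, z].
In Python, from plant import manip gives the robot as it stands.
- The arm moves only by the tool play_rows, never from a script. Its argument "increments" is a list of rows, each an object with "offset": the shift along the tool's x, y, z in mm, a list of three; "twist": the turn about the tool's z in rad; "grip": the opening, from 0 (shut) to 1 (fully open). In form: [{"offset": [dx, dy, dz], "twist": twist, "grip": grip}, ...]. A call has 1 to 5 rows; each row is the pose to reach, as a shift and turn from the pose commanded when the call began, along the tool's axes at that moment; what a row does not reach only later rows make up. A row lasts 1/12 s, in which the tool goes at most 41.7 mm and 7.16 degrees, less where a joint would pass 70% of its speed; a pose out of reach is approached as far as the arm can. A call with a gripper value outside its range is refused whole. The fingers move at their own pace and stop on an object; the grip force is fixed at half the most. Time passes only in rows, so rows that repeat a pose let the fingers close. It gives the time, the measured TCP pose, the force and the opening at its end, in the units of the state.
- manip.state(): the state, without advancing time (a new reading comes with each control period).
- manip.grab_frame(name): name is "scene" or "top" or "wrist"; returns the picture (400x640x3 uint8, blue, green, red); there is no depth.
- manip.get_calibration(name): a dict with "fx", "fy", "cx", "cy" (pixels), "k1" (the pictures are not rectified: a ray, as slopes to the right and down, at radius r is drawn at 1 + k1 r^2 times it, then the intrinsics apply), "T" (4x4, takes a point from camera to world coordinates). Camera axes: x right, y down, z forward; pixel columns grow to the right and rows downward; lengths in m; the calibration is good to about 2 mm. A picture is of the moment at which its call begins: read the wrist's pose just before it. get_calibration takes no time and is no camera call; for the wrist camera it gives the pose at the moment of the call.
- manip.job_done(): hands the job in, once; it reports no verdict.
Trained networks look in the newest picture that a camera, given by its name, has taken for a name from the list of things; names that differ only in an ending like _2 or _b are one class to them, and where a whole thing is asked for, a point or a joint stands for the part that bears it (a point fixed in the world has none). Each returns a list of dicts, best first, with "p" (0 to 1); they miss things now and then, are a little off and sometimes report something else, mostly with a low value. They report only what shows in the picture. A call takes as long as a camera call.
- manip.boxes_of(query, camera): "xyz" ([x, y, z] in m, in the coordinates of the camera as it stood for that picture, good to about 4 mm: the middle of the surface that is visible of it).
- manip.tip_of(query, camera): "xyz" ([x, y, z] in m, in the coordinates of the camera as it stood for that picture, good to about 4 mm: a listed point, or the origin of a listed thing).
The state is a dict: "time": time; "joint_pos": joint angles; "joint_vel": joint speeds; "joint_efforts": joint torques, N m; "tool_pos": TCP position; "tool_rot": TCP orientation; "contact_force": force on the tool from outside, world axes, zero at the start; "ft_torque": the same for the moment, N m; "gripper_width": opening from 0.0 (shut) to 1.0 (fully open).
Only numpy, scipy, OpenCV 4.12 (cv2) and the standard library are available. Lean on these libraries where they do the work, as an engineer would, in place of code of your own. Each camera call takes 0.05 s, during which the arm holds its last target. There are 200 camera calls.

## Working session

There is one attempt and no reset: what is moved stays moved. The work goes in short steps, Python scripts to look and compute and a tool call to move; the robot and the scene stay as the last step left them, time stands still between calls to the robot, and variables do not carry over. Pictures are saved under pics/ and viewed, about 8 in all and at most 12, crops included, and the job is handed in when it is done.

Besides the shell and the picture viewer there is one more tool, called after ">>>" as name([rows], argument=value, ...), one row to a line, values as JSON. play_rows: Moves the arm, as the interface text tells. Its arguments: {"type":"object","properties":{"increments":{"type":"array"}},"required":["increments"]}

```bash
ls; mkdir -p pics; cat > h.py <<'E'
import numpy as np, cv2
from plant import manip
from scipy.spatial.transform import Rotation as R
def look(cam,name=None):
    T=np.array(manip.get_calibration(cam)["T"]); im=manip.grab_frame(cam)
    if name: cv2.imwrite("pics/"+name+".png",im)
    return T,im
def w(T,p): return (T@np.r_[p,1])[:3]
def find(cam,T,qs,f="tip_of",n=3):
    for q in qs:
        for d in getattr(manip,f)(q,cam)[:n]:
            print(cam,f,q,round(d["p"],2),np.round(w(T,d["xyz"]),4))
def pose():
    s=manip.state(); q=s["tool_rot"]; return s,np.array(s["tool_pos"]),R.from_quat([q[1],q[2],q[3],q[0]])
E
python3 - <<'E'
from h import *
s,p,r=pose(); print(s["time"],p); print(r.as_matrix().round(3))
for c in ("scene","top"):
    T,im=look(c,c+"0"); print(T.round(3))
    find(c,T,["marker_a","holder_hole0","handle_top","bolt_handle","gate_hinge","pen","holder","jar"])
print(manip.state()["time"])
E
```

```text
pics
0.0 [0.18566425 0.5965069  0.40345055]
[[-0.955  0.297 -0.001]
 [ 0.297  0.955 -0.002]
 [ 0.    -0.002 -1.   ]]
[[ 0.396  0.782 -0.481  1.048]
 [ 0.918 -0.331  0.219 -0.215]
 [ 0.012 -0.528 -0.849  1.071]
 [ 0.     0.     0.     1.   ]]
scene tip_of marker_a 0.55 [ 0.519  -0.1002  0.0014]
scene tip_of marker_a 0.46 [0.5343 0.0079 0.0028]
scene tip_of holder_hole0 0.77 [ 0.4544 -0.3289  0.079 ]
scene tip_of holder_hole0 0.76 [ 0.444  -0.2757  0.0783]
scene tip_of handle_top 0.6 [ 0.6176 -0.0803  0.2109]
scene tip_of gate_hinge 0.55 [0.6247 0.0915 0.1238]
scene tip_of pen 0.93 [ 0.6222 -0.0304 -0.0011]
scene tip_of holder 0.57 [ 0.4446 -0.2977  0.0044]
scene tip_of jar 0.74 [ 0.5549  0.0975 -0.0014]
scene tip_of jar 0.57 [ 0.3864 -0.177   0.0005]
[[ 2.300e-02 -9.850e-01  1.700e-01  2.880e-01]
 [-1.000e+00 -2.300e-02  3.000e-03  8.000e-03]
 [ 1.000e-03 -1.700e-01 -9.850e-01  1.398e+00]
 [ 0.000e+00  0.000e+00  0.000e+00  1.000e+00]]
top tip_of marker_a 0.53 [ 0.523  -0.1028  0.0042]
top tip_of marker_a 0.51 [ 5.275e-01  1.700e-03 -2.000e-04]
top tip_of marker_a 0.19 [0.6298 0.0867 0.1165]
top tip_of holder_hole0 0.71 [ 0.4549 -0.3313  0.074 ]
top tip_of holder_hole0 0.6 [ 0.4438 -0.2738  0.0739]
top tip_of handle_top 0.62 [ 0.6225 -0.0816  0.2174]
top tip_of handle_top 0.4 [ 0.4573 -0.3304  0.0706]
top tip_of bolt_handle 0.47 [ 0.617  -0.0858  0.1451]
top tip_of gate_hinge 0.64 [0.6298 0.0882 0.1201]
top tip_of pen 0.76 [ 0.6196 -0.0311 -0.0012]
top tip_of holder 0.72 [ 4.48e-01 -2.99e-01  1.00e-04]
top tip_of holder 0.37 [ 0.4238 -0.063   0.0041]
top tip_of jar 0.72 [0.5543 0.0989 0.0009]
top tip_of jar 0.71 [ 0.3941 -0.1798 -0.0008]
0.9
```

View pics/scene0.png

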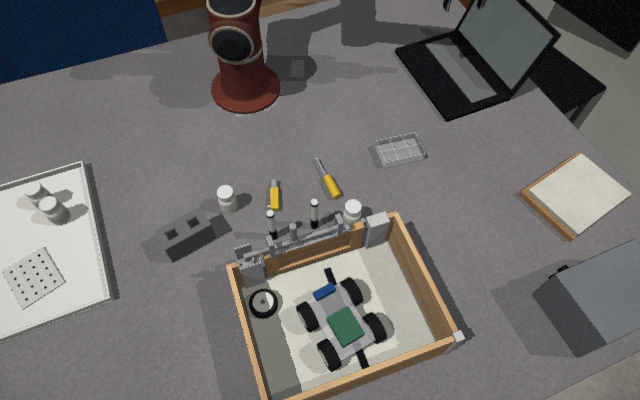

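View pics/top0.png

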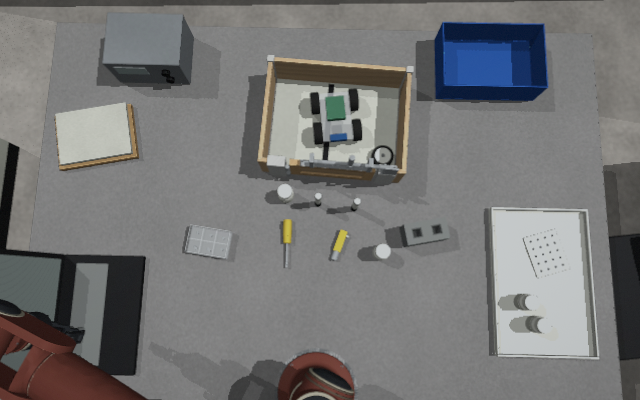

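The scene view shows the markers at about (270,222) and (314,210), the holder at (187,234) and the handle at (292,232). The top view agrees with this. I'm moving above the marker near (0.53, 0.005).

>>> play_rows([
  {"offset":[-25,-23,0],"twist":0,"grip":0.6},
  {"offset":[-50,-46,0],"twist":0,"grip":0.6},
  {"offset":[-75,-70,0],"twist":0,"grip":0.6},
  {"offset":[-100,-93,0],"twist":0,"grip":0.6},
  {"offset":[-126,-116,0],"twist":0,"grip":0.6},
])

```text
time: 1.32
tool_pos: [0.2719, 0.4472, 0.4047]
tool_rot: [0.0, 0.15, 0.989, 0.0]
contact_force: [1.3, 0.8, 0.3]
gripper_width: 0.597
```

>>> play_rows([
  {"offset":[-25,-23,0],"twist":0,"grip":0.6},
  {"offset":[-50,-46,0],"twist":0,"grip":0.6},
  {"offset":[-75,-70,0],"twist":0,"grip":0.6},
  {"offset":[-100,-93,0],"twist":0,"grip":0.6},
  {"offset":[-126,-116,0],"twist":0,"grip":0.6},
])

```text
time: 1.73
tool_pos: [0.3577, 0.2988, 0.405]
tool_rot: [0.0, 0.15, 0.989, 0.0]
contact_force: [1.0, 1.0, 0.7]
gripper_width: 0.597
```

>>> play_rows([
  {"offset":[-25,-23,0],"twist":0,"grip":0.6},
  {"offset":[-50,-46,0],"twist":0,"grip":0.6},
  {"offset":[-75,-70,0],"twist":0,"grip":0.6},
  {"offset":[-100,-93,0],"twist":0,"grip":0.6},
  {"offset":[-126,-116,0],"twist":0,"grip":0.6},
])

```text
time: 2.15
tool_pos: [0.4436, 0.1505, 0.405]
tool_rot: [0.0, 0.15, 0.989, 0.0]
contact_force: [0.6, 0.7, -0.2]
gripper_width: 0.599
```

>>> play_rows([
  {"offset":[-35,-32,0],"twist":-0.06,"grip":0.6},
  {"offset":[-65,-60,0],"twist":-0.12,"grip":0.6},
  {"offset":[-95,-88,0],"twist":-0.18,"grip":0.6},
  {"offset":[-115,-106,0],"twist":-0.24,"grip":0.6},
  {"offset":[-126,-116,0],"twist":-0.3,"grip":0.6},
])

```text
time: 2.57
tool_pos: [0.5303, 0.0006, 0.4048]
tool_rot: [0.0, 0.001, 1.0, -0.001]
contact_force: [-0.9, -0.4, 0.7]
gripper_width: 0.602
```

>>> play_rows([
  {"offset":[0,0,0],"twist":0,"grip":0.5},
  {"offset":[0,0,0],"twist":0,"grip":0.5},
])

```text
time: 2.73
tool_pos: [0.5292, 0.0033, 0.4046]
tool_rot: [-0.0, 0.002, 1.0, 0.0]
contact_force: [-0.5, 0.1, 0.2]
gripper_width: 0.501
```

```bash
python3 - <<'E'
from h import *
T,im=look("wrist","w1"); print(T.round(3))
find("wrist",T,["marker_a","handle_top","gate_hinge","bolt_handle"])
for c in("scene","top"):
    T,im=look(c); find(c,T,["marker_a","handle_top"])
E
```

```text
[[ 0.005  0.947  0.323  0.445]
 [ 1.    -0.005 -0.001  0.004]
 [ 0.001  0.323 -0.947  0.374]
 [ 0.     0.     0.     1.   ]]
wrist tip_of marker_a 0.84 [ 0.5211 -0.0981 -0.0006]
wrist tip_of marker_a 0.66 [ 5.352e-01  4.200e-03 -4.000e-04]
wrist tip_of handle_top 0.59 [ 0.6174 -0.0778  0.214 ]
wrist tip_of handle_top 0.53 [ 0.3927 -0.1726  0.0013]
wrist tip_of gate_hinge 0.97 [0.6305 0.0912 0.1208]
wrist tip_of bolt_handle 0.55 [ 0.619  -0.0804  0.1444]
scene tip_of marker_a 0.75 [0.5359 0.0042 0.0022]
scene tip_of marker_a 0.68 [ 0.5192 -0.0975  0.0019]
scene tip_of handle_top 0.75 [ 0.6188 -0.0784  0.1449]
scene tip_of handle_top 0.72 [ 0.6185 -0.0792  0.2119]
top tip_of marker_a 0.48 [ 5.314e-01 -3.000e-04  4.000e-04]
top tip_of marker_a 0.42 [ 0.5241 -0.1024  0.001 ]
```

View pics/w1.png

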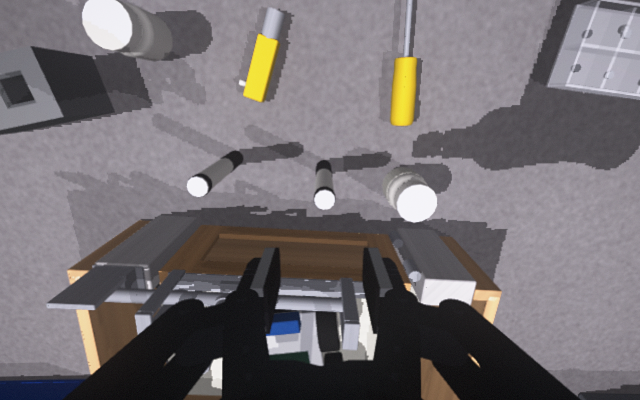

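>>> play_rows([
  {"offset":[-4,0,40],"twist":0,"grip":0.5},
  {"offset":[-4,0,80],"twist":0,"grip":0.5},
  {"offset":[-4,0,115],"twist":0,"grip":0.5},
  {"offset":[-4,0,140],"twist":0,"grip":0.5},
  {"offset":[-4,0,155],"twist":0,"grip":0.5},
])

```text
time: 3.7
tool_pos: [0.5315, 0.0041, 0.2455]
tool_rot: [-0.003, 0.001, 1.0, 0.0]
contact_force: [0.4, -0.3, -0.5]
gripper_width: 0.503
```

>>> play_rows([
  {"offset":[0,0,0],"twist":0,"grip":0.5},
  {"offset":[0,0,0],"twist":0,"grip":0.3},
  {"offset":[0,0,0],"twist":0,"grip":0.1},
  {"offset":[0,0,0],"twist":0,"grip":0.1},
  {"offset":[0,0,0],"twist":0,"grip":0.1},
])

```text
time: 4.12
tool_pos: [0.5338, 0.0038, 0.2517]
tool_rot: [0.002, 0.001, 1.0, -0.0]
contact_force: [-0.1, 0.7, -0.9]
gripper_width: 0.195
```

>>> play_rows([
  {"offset":[0,0,0],"twist":0,"grip":0.1},
  {"offset":[0,0,0],"twist":0,"grip":0.1},
])

```text
time: 4.28
tool_pos: [0.5337, 0.0038, 0.2513]
tool_rot: [0.001, 0.001, 1.0, -0.0]
contact_force: [-0.4, 0.2, 4.8]
gripper_width: 0.195
```

>>> play_rows([
  {"offset":[0,0,-20],"twist":0,"grip":0.1},
  {"offset":[0,0,-55],"twist":0,"grip":0.1},
  {"offset":[0,0,-95],"twist":0,"grip":0.1},
  {"offset":[0,0,-130],"twist":0,"grip":0.1},
  {"offset":[0,0,-150],"twist":0,"grip":0.1},
])

```text
time: 4.7
tool_pos: [0.5335, 0.0039, 0.4051]
tool_rot: [0.003, 0.001, 1.0, -0.0]
contact_force: [-0.0, -0.1, 0.7]
gripper_width: 0.192
```

>>> play_rows([
  {"offset":[6,-25,0],"twist":0,"grip":0.1},
  {"offset":[14,-60,0],"twist":0,"grip":0.1},
  {"offset":[23,-98,0],"twist":0,"grip":0.1},
  {"offset":[32,-136,0],"twist":0,"grip":0.1},
  {"offset":[41,-174,0],"twist":0,"grip":0.1},
])

```text
time: 5.12
tool_pos: [0.491, -0.1713, 0.4001]
tool_rot: [0.0, 0.0, 1.0, -0.0]
contact_force: [1.4, -0.6, -0.1]
gripper_width: 0.198
```

>>> play_rows([
  {"offset":[9,-38,0],"twist":0,"grip":0.1},
  {"offset":[18,-76,0],"twist":0,"grip":0.1},
  {"offset":[27,-114,0],"twist":0,"grip":0.1},
  {"offset":[34,-145,0],"twist":0,"grip":0.1},
  {"offset":[38,-160,20],"twist":0,"grip":0.1},
])

```text
time: 5.53
tool_pos: [0.453, -0.334, 0.3844]
tool_rot: [0.003, 0.003, 1.0, -0.004]
contact_force: [1.4, 0.5, 0.5]
gripper_width: 0.194
```

>>> play_rows([
  {"offset":[0,0,10],"twist":0,"grip":0.1},
  {"offset":[0,0,20],"twist":0,"grip":0.1},
  {"offset":[0,0,25],"twist":0,"grip":0.1},
  {"offset":[0,0,25],"twist":0,"grip":0.1},
])

```text
time: 5.87
tool_pos: [0.4535, -0.3286, 0.3527]
tool_rot: [-0.001, 0.0, 1.0, 0.001]
contact_force: [0.8, 0.6, -1.0]
gripper_width: 0.193
```

```bash
python3 - <<'E'
from h import *
s,p,r=pose(); print(p,s["gripper_width"],s["time"])
for c in("wrist","scene","top"):
    T,im=look(c,c+"2"); find(c,T,["marker_a","holder_hole0","holder"])
E
```

```text
[ 0.45347312 -0.32855353  0.35274631] 0.19250859734119827 5.8667
wrist tip_of marker_a 0.92 [ 0.5216 -0.103  -0.0009]
wrist tip_of marker_a 0.71 [ 0.4503 -0.328   0.104 ]
wrist tip_of holder_hole0 0.72 [ 0.4524 -0.327   0.0762]
wrist tip_of holder_hole0 0.65 [ 0.4417 -0.2725  0.0753]
wrist tip_of holder 0.84 [ 4.499e-01 -2.945e-01  4.000e-04]
scene tip_of marker_a 0.79 [ 0.5199 -0.1003  0.0031]
scene tip_of marker_a 0.51 [ 0.4529 -0.334   0.1093]
scene tip_of holder_hole0 0.93 [ 0.4527 -0.3302  0.0756]
scene tip_of holder_hole0 0.56 [ 0.4461 -0.2771  0.0772]
scene tip_of holder 0.64 [ 0.4473 -0.2974  0.003 ]
top tip_of marker_a 0.6 [ 5.212e-01 -1.027e-01 -5.000e-04]
top tip_of marker_a 0.44 [ 6.232e-01 -3.180e-02  4.000e-04]
top tip_of holder_hole0 0.95 [ 0.4455 -0.275   0.075 ]
top tip_of holder_hole0 0.83 [ 0.4539 -0.3324  0.0743]
top tip_of holder 0.92 [ 0.4487 -0.3024 -0.0006]
```

View pics/wrist2.png

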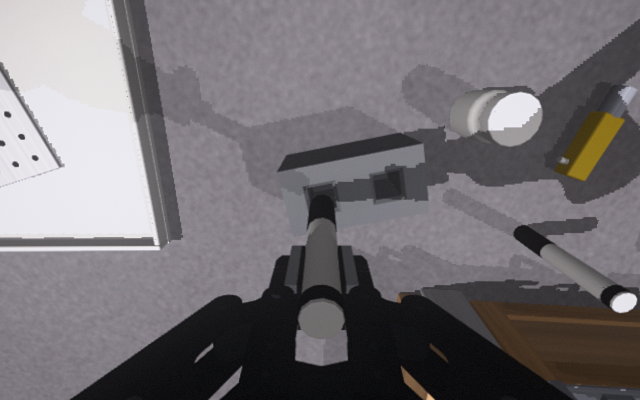

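The marker hangs at column 321, in line with the left well (also about column 321). I'm inserting it with a force check.

>>> play_rows([
  {"offset":[0,-1,12],"twist":0,"grip":0.1},
  {"offset":[0,-1,22],"twist":0,"grip":0.1},
  {"offset":[0,-1,30],"twist":0,"grip":0.1},
  {"offset":[0,-1,36],"twist":0,"grip":0.1},
  {"offset":[0,-1,40],"twist":0,"grip":0.1},
])

```text
time: 6.88
tool_pos: [0.4562, -0.3321, 0.3234]
tool_rot: [0.006, 0.001, 1.0, -0.002]
contact_force: [2.6, 8.5, 44.5]
gripper_width: 0.196
```

>>> play_rows([
  {"offset":[0,0,4],"twist":0,"grip":0.1},
  {"offset":[0,0,6],"twist":0,"grip":0.1},
])

```text
time: 7.05
tool_pos: [0.4578, -0.3319, 0.3215]
tool_rot: [0.009, 0.001, 1.0, -0.002]
contact_force: [2.3, 14.6, 51.2]
gripper_width: 0.195
```

>>> play_rows([
  {"offset":[0,1,-10],"twist":0,"grip":0.1},
  {"offset":[0,1,-20],"twist":0,"grip":0.1},
  {"offset":[0,1,-20],"twist":0,"grip":0.1},
  {"offset":[0,1,-20],"twist":0,"grip":0.1},
])

```text
time: 7.38
tool_pos: [0.4532, -0.3299, 0.3276]
tool_rot: [-0.001, 0.001, 1.0, 0.0]
contact_force: [-0.2, 1.3, -1.6]
gripper_width: 0.196
```

```bash
python3 - <<'E'
from h import *
s,p,r=pose(); print(p,s["contact_force"],s["gripper_width"],r.as_matrix().round(3)[:,2])
for c in("wrist","scene"):
    T,im=look(c,c+"3"); find(c,T,["marker_a","holder_hole0","holder"])
a=cv2.imread("pics/wrist3.png")[110:360,230:480]; b=cv2.imread("pics/scene3.png")[150:275,130:255]
cv2.imwrite("pics/c3.png",np.hstack([cv2.resize(a,(400,400),interpolation=cv2.INTER_CUBIC),cv2.resize(b,(400,400),interpolation=cv2.INTER_CUBIC)]))
E
```

```text
[ 0.45315452 -0.3299066   0.32756909] [-0.23275039  1.34172143 -1.61418503] 0.1957098333035798 [-0.001  0.001 -1.   ]
wrist tip_of marker_a 0.68 [ 0.4429 -0.3313  0.0782]
wrist tip_of holder_hole0 0.96 [ 0.44   -0.2739  0.0747]
wrist tip_of holder_hole0 0.61 [ 0.4548 -0.3296  0.0791]
wrist tip_of holder 0.76 [ 0.4506 -0.2958  0.0033]
scene tip_of marker_a 0.74 [ 0.4421 -0.3299  0.0827]
scene tip_of marker_a 0.48 [ 0.5147 -0.099  -0.0009]
scene tip_of marker_a 0.26 [ 0.445  -0.2723  0.0797]
scene tip_of holder_hole0 0.69 [ 0.444  -0.2752  0.079 ]
scene tip_of holder_hole0 0.68 [ 0.4546 -0.3307  0.0766]
scene tip_of holder 0.69 [ 0.4448 -0.2983  0.0043]
```

View pics/c3.png

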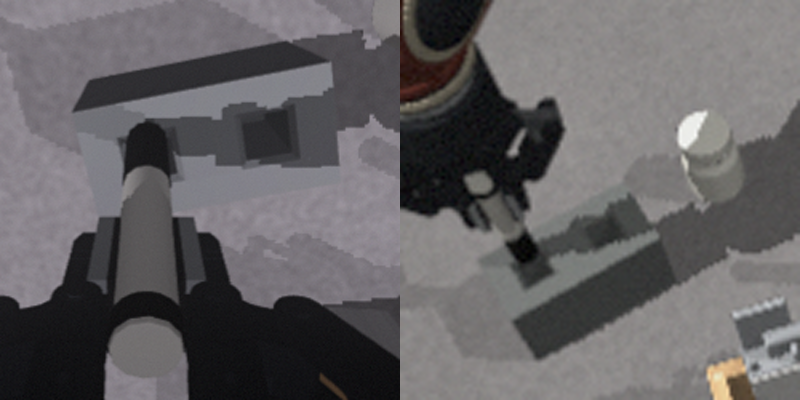

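The cameras show that the marker tilted in the jaws when it caught the rim: its foot is about 11 mm towards the robot. I'll put the foot over the well, enter a little, and let the well wall straighten it.

>>> play_rows([
  {"offset":[-6,1,0],"twist":0,"grip":0.1},
  {"offset":[-12,1,0],"twist":0,"grip":0.1},
  {"offset":[-12,1,4],"twist":0,"grip":0.1},
  {"offset":[-12,1,8],"twist":0,"grip":0.1},
  {"offset":[-12,1,8],"twist":0,"grip":0.1},
])

```text
time: 8.2
tool_pos: [0.4654, -0.3287, 0.3193]
tool_rot: [-0.001, 0.001, 1.0, 0.001]
contact_force: [0.1, -0.2, -1.4]
gripper_width: 0.191
```

```bash
python3 - <<'E'
from h import *
s,p,r=pose(); print(p,s["contact_force"],s["gripper_width"])
for c in("wrist","scene"):
    T,im=look(c,c+"4"); find(c,T,["marker_a","holder_hole0"])
a=cv2.imread("pics/wrist4.png")[110:360,230:480]; b=cv2.imread("pics/scene4.png")[150:275,130:255]
cv2.imwrite("pics/c4.png",np.hstack([cv2.resize(a,(400,400),interpolation=cv2.INTER_CUBIC),cv2.resize(b,(400,400),interpolation=cv2.INTER_CUBIC)]))
E
```

```text
[ 0.46536371 -0.32867517  0.31931321] [ 0.0916187  -0.15492441 -1.39856366] 0.19064451570271485
wrist tip_of marker_a 0.64 [ 0.4569 -0.3282  0.072 ]
wrist tip_of marker_a 0.62 [ 5.209e-01 -1.012e-01  3.000e-04]
wrist tip_of holder_hole0 0.76 [ 0.4509 -0.3297  0.0751]
wrist tip_of holder_hole0 0.57 [ 0.4413 -0.2726  0.0734]
scene tip_of marker_a 0.65 [ 0.457  -0.3295  0.0755]
scene tip_of marker_a 0.63 [ 0.5173 -0.1014  0.0012]
scene tip_of holder_hole0 0.87 [ 0.4567 -0.3282  0.0773]
scene tip_of holder_hole0 0.8 [ 0.4452 -0.2745  0.0802]
```

View pics/c4.png

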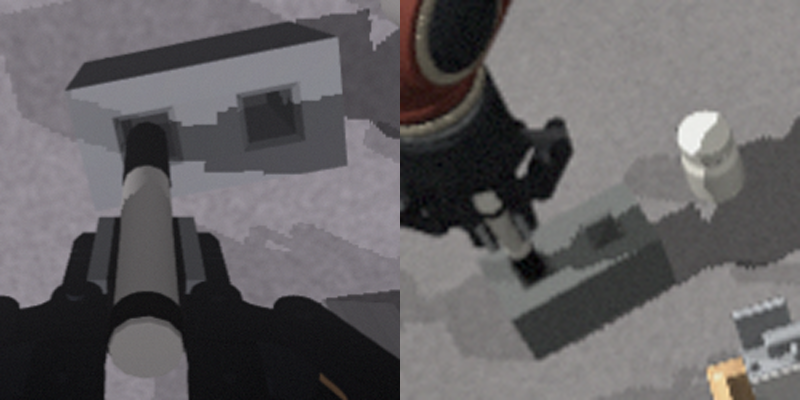

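The marker's foot is at the mouth of the left well, around (147,130) in the crop, and there is no contact force. I'm going on down gently.

>>> play_rows([
  {"offset":[2,0,3],"twist":0,"grip":0.1},
  {"offset":[2,0,6],"twist":0,"grip":0.1},
  {"offset":[2,0,9],"twist":0,"grip":0.1},
  {"offset":[2,0,9],"twist":0,"grip":0.1},
])

```text
time: 8.83
tool_pos: [0.4632, -0.3288, 0.3106]
tool_rot: [-0.001, 0.001, 1.0, 0.001]
contact_force: [-0.5, 1.0, -0.7]
gripper_width: 0.193
```

>>> play_rows([
  {"offset":[2,0,2],"twist":0,"grip":0.1},
  {"offset":[4,0,5],"twist":0,"grip":0.1},
  {"offset":[6,0,8],"twist":0,"grip":0.1},
  {"offset":[8,0,10],"twist":0,"grip":0.1},
  {"offset":[8,0,10],"twist":0,"grip":0.1},
])

```text
time: 9.25
tool_pos: [0.4565, -0.3291, 0.303]
tool_rot: [0.004, 0.001, 1.0, -0.001]
contact_force: [7.0, 0.6, 0.3]
gripper_width: 0.188
```

>>> play_rows([
  {"offset":[1,0,4],"twist":0,"grip":0.1},
  {"offset":[1,0,8],"twist":0,"grip":0.1},
  {"offset":[1,0,8],"twist":0,"grip":0.1},
])

```text
time: 9.5
tool_pos: [0.4559, -0.3291, 0.2951]
tool_rot: [0.004, 0.001, 1.0, -0.001]
contact_force: [7.2, -0.3, 0.1]
gripper_width: 0.192
```

>>> play_rows([
  {"offset":[0,0,5],"twist":0,"grip":0.1},
  {"offset":[0,0,10],"twist":0,"grip":0.1},
  {"offset":[0,0,15],"twist":0,"grip":0.1},
  {"offset":[0,0,20],"twist":0,"grip":0.1},
  {"offset":[0,0,23],"twist":0,"grip":0.1},
])

```text
time: 9.92
tool_pos: [0.4562, -0.3292, 0.2726]
tool_rot: [0.004, 0.001, 1.0, -0.001]
contact_force: [7.2, 0.9, 4.7]
gripper_width: 0.19
```

>>> play_rows([
  {"offset":[0,0,2],"twist":0,"grip":0.1},
  {"offset":[0,0,4],"twist":0,"grip":0.1},
  {"offset":[0,0,4],"twist":0,"grip":0.1},
])

```text
time: 10.17
tool_pos: [0.4561, -0.3292, 0.2685]
tool_rot: [0.004, 0.001, 1.0, -0.001]
contact_force: [8.0, 1.1, 1.2]
gripper_width: 0.196
```

>>> play_rows([
  {"offset":[0,0,0],"twist":0,"grip":0.25},
  {"offset":[0,0,0],"twist":0,"grip":0.35},
  {"offset":[0,0,0],"twist":0,"grip":0.4},
  {"offset":[0,0,0],"twist":0,"grip":0.4},
  {"offset":[0,0,-10],"twist":0,"grip":0.4},
])

```text
time: 10.58
tool_pos: [0.4535, -0.3283, 0.2743]
tool_rot: [-0.002, 0.001, 1.0, 0.002]
contact_force: [-0.3, -0.4, -0.2]
gripper_width: 0.397
```

>>> play_rows([
  {"offset":[0,0,-20],"twist":0,"grip":0.4},
  {"offset":[0,0,-55],"twist":0,"grip":0.4},
  {"offset":[0,0,-95],"twist":0,"grip":0.4},
  {"offset":[0,0,-120],"twist":0,"grip":0.5},
  {"offset":[0,0,-130],"twist":0,"grip":0.5},
])

```text
time: 11.0
tool_pos: [0.4549, -0.3295, 0.4133]
tool_rot: [0.003, 0.001, 1.0, -0.003]
contact_force: [0.2, -0.2, 0.8]
gripper_width: 0.502
```

>>> play_rows([
  {"offset":[-7,25,0],"twist":0,"grip":0.5},
  {"offset":[-17,60,0],"twist":0,"grip":0.5},
  {"offset":[-27,95,0],"twist":0,"grip":0.5},
  {"offset":[-37,128,0],"twist":0,"grip":0.5},
  {"offset":[-46,160,0],"twist":0,"grip":0.5},
])

```text
time: 11.42
tool_pos: [0.5006, -0.1674, 0.406]
tool_rot: [-0.001, 0.001, 1.0, 0.0]
contact_force: [1.9, 0.5, -0.8]
gripper_width: 0.501
```

>>> play_rows([
  {"offset":[-8,30,0],"twist":0,"grip":0.5},
  {"offset":[-15,52,0],"twist":0,"grip":0.5},
  {"offset":[-20,68,0],"twist":0,"grip":0.5},
  {"offset":[-20,68,0],"twist":0,"grip":0.5},
])

```text
time: 11.75
tool_pos: [0.5211, -0.0986, 0.4059]
tool_rot: [-0.001, -0.001, 1.0, 0.001]
contact_force: [0.4, 0.4, 1.1]
gripper_width: 0.498
```

```bash
python3 - <<'E'
from h import *
s,p,r=pose(); print(p,s["contact_force"],s["time"],r.as_matrix().round(3).tolist())
for c in("wrist","scene","top"):
    T,im=look(c,c+"5"); find(c,T,["marker_a","holder_hole0"])
E
```

```text
[ 0.52108739 -0.09857374  0.40593663] [0.38690535 0.44377565 1.10249294] 11.75 [[-1.0, -0.002, -0.001], [-0.002, 1.0, 0.001], [0.001, 0.001, -1.0]]
wrist tip_of marker_a 0.58 [ 5.197e-01 -1.008e-01  2.000e-04]
wrist tip_of holder_hole0 0.96 [ 0.4394 -0.2715  0.0733]
wrist tip_of holder_hole0 0.65 [ 0.4561 -0.3282  0.0773]
wrist tip_of holder_hole0 0.19 [5.540e-01 1.048e-01 2.000e-04]
scene tip_of marker_a 0.68 [ 0.5157 -0.0976  0.003 ]
scene tip_of holder_hole0 0.84 [ 0.4442 -0.273   0.0781]
scene tip_of holder_hole0 0.69 [ 0.4554 -0.3271  0.0784]
scene tip_of holder_hole0 0.56 [ 0.6165 -0.0784  0.216 ]
top tip_of marker_a 0.51 [ 0.4488 -0.3356  0.0151]
top tip_of holder_hole0 0.88 [ 0.4441 -0.2735  0.0725]
top tip_of holder_hole0 0.83 [ 0.4519 -0.3321  0.0716]
```

View pics/wrist5.png

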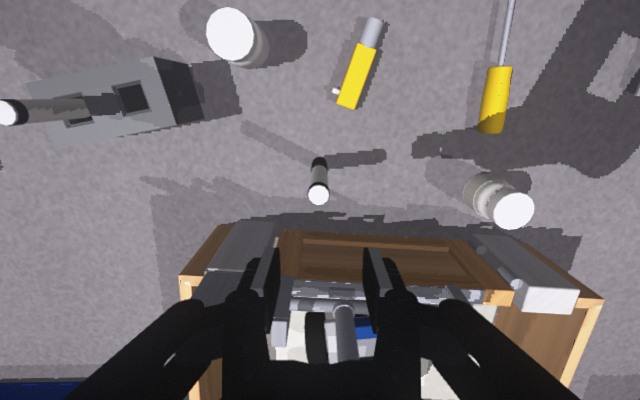

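The wrist view shows the first marker seated in the left well at (70,110). The second marker's top is at (318,194). I'm grasping it now.

>>> play_rows([
  {"offset":[1,-2,40],"twist":0,"grip":0.5},
  {"offset":[1,-2,80],"twist":0,"grip":0.5},
  {"offset":[1,-2,115],"twist":0,"grip":0.5},
  {"offset":[1,-2,140],"twist":0,"grip":0.5},
  {"offset":[1,-2,155],"twist":0,"grip":0.5},
])

```text
time: 12.62
tool_pos: [0.5183, -0.103, 0.2476]
tool_rot: [-0.003, 0.001, 1.0, 0.001]
contact_force: [0.3, 0.2, -0.2]
gripper_width: 0.498
```

>>> play_rows([
  {"offset":[0,0,0],"twist":0,"grip":0.5},
  {"offset":[0,0,0],"twist":0,"grip":0.4},
  {"offset":[0,0,0],"twist":0,"grip":0.3},
  {"offset":[0,0,0],"twist":0,"grip":0.2},
  {"offset":[0,0,0],"twist":0,"grip":0.1},
])

```text
time: 13.03
tool_pos: [0.5207, -0.1034, 0.2539]
tool_rot: [0.002, 0.001, 1.0, -0.001]
contact_force: [0.5, -0.4, 2.5]
gripper_width: 0.192
```

>>> play_rows([
  {"offset":[0,0,0],"twist":0,"grip":0.1},
  {"offset":[0,0,0],"twist":0,"grip":0.1},
  {"offset":[0,0,0],"twist":0,"grip":0.1},
])

```text
time: 13.28
tool_pos: [0.5207, -0.1034, 0.2538]
tool_rot: [0.002, 0.001, 1.0, -0.001]
contact_force: [0.1, 0.0, 5.6]
gripper_width: 0.193
```

>>> play_rows([
  {"offset":[0,0,-20],"twist":0,"grip":0.1},
  {"offset":[0,0,-55],"twist":0,"grip":0.1},
  {"offset":[0,0,-90],"twist":0,"grip":0.1},
  {"offset":[0,0,-120],"twist":0,"grip":0.1},
  {"offset":[0,0,-140],"twist":0,"grip":0.1},
])

```text
time: 13.7
tool_pos: [0.5201, -0.1031, 0.3957]
tool_rot: [0.002, 0.001, 1.0, -0.001]
contact_force: [1.3, 0.0, 0.2]
gripper_width: 0.192
```

>>> play_rows([
  {"offset":[12,-27,0],"twist":0,"grip":0.1},
  {"offset":[27,-61,0],"twist":0,"grip":0.1},
  {"offset":[42,-95,0],"twist":0,"grip":0.1},
  {"offset":[57,-128,0],"twist":0,"grip":0.1},
  {"offset":[69,-156,0],"twist":0,"grip":0.1},
])

```text
time: 14.12
tool_pos: [0.4494, -0.2604, 0.3918]
tool_rot: [0.0, 0.001, 1.0, -0.0]
contact_force: [0.3, 0.4, 0.1]
gripper_width: 0.195
```

>>> play_rows([
  {"offset":[6,-13,5],"twist":0,"grip":0.1},
  {"offset":[8,-17,15],"twist":0,"grip":0.1},
  {"offset":[8,-17,30],"twist":0,"grip":0.1},
  {"offset":[8,-17,42],"twist":0,"grip":0.1},
  {"offset":[8,-17,42],"twist":0,"grip":0.1},
])

```text
time: 14.53
tool_pos: [0.4419, -0.2746, 0.3456]
tool_rot: [-0.003, 0.001, 1.0, 0.002]
contact_force: [-0.4, 0.4, -0.9]
gripper_width: 0.192
```

>>> play_rows([
  {"offset":[0,0,0],"twist":0,"grip":0.1},
  {"offset":[0,0,0],"twist":0,"grip":0.1},
])

```text
time: 14.7
tool_pos: [0.443, -0.2754, 0.3499]
tool_rot: [0.0, 0.0, 1.0, -0.0]
contact_force: [-0.6, 0.3, -0.2]
gripper_width: 0.194
```

```bash
python3 - <<'E'
from h import *
s,p,r=pose(); print(p,s["contact_force"],s["gripper_width"],s["time"])
for c in("wrist","scene","wrist","scene"):
    T,im=look(c,c+"6"); find(c,T,["marker_a","holder_hole0"])
a=cv2.imread("pics/wrist6.png")[80:360,200:480]; b=cv2.imread("pics/scene6.png")[150:275,130:255]
cv2.imwrite("pics/c6.png",np.hstack([cv2.resize(a,(400,400),interpolation=cv2.INTER_CUBIC),cv2.resize(b,(400,400),interpolation=cv2.INTER_CUBIC)]))
E
```

```text
[ 0.44297394 -0.27539081  0.34993869] [-0.56368751  0.25723705 -0.20227067] 0.19350172633739696 14.7
wrist tip_of marker_a 0.92 [ 0.4569 -0.3292  0.0149]
wrist tip_of marker_a 0.61 [ 0.4403 -0.2749  0.0953]
wrist tip_of holder_hole0 0.78 [ 0.4526 -0.3256  0.0756]
wrist tip_of holder_hole0 0.63 [ 0.4439 -0.2725  0.0729]
scene tip_of marker_a 0.79 [ 0.4422 -0.2752  0.0979]
scene tip_of holder_hole0 0.87 [ 0.4448 -0.2747  0.0793]
scene tip_of holder_hole0 0.83 [ 0.4554 -0.3292  0.0791]
wrist tip_of marker_a 0.61 [ 0.44   -0.2776  0.0974]
wrist tip_of holder_hole0 0.92 [ 0.4393 -0.2733  0.0745]
scene tip_of marker_a 0.66 [ 0.4537 -0.3294  0.0199]
scene tip_of marker_a 0.59 [ 0.4378 -0.2748  0.0968]
scene tip_of holder_hole0 0.89 [ 0.4417 -0.2745  0.0789]
scene tip_of holder_hole0 0.56 [ 0.4559 -0.3307  0.0794]
```

View pics/c6.png

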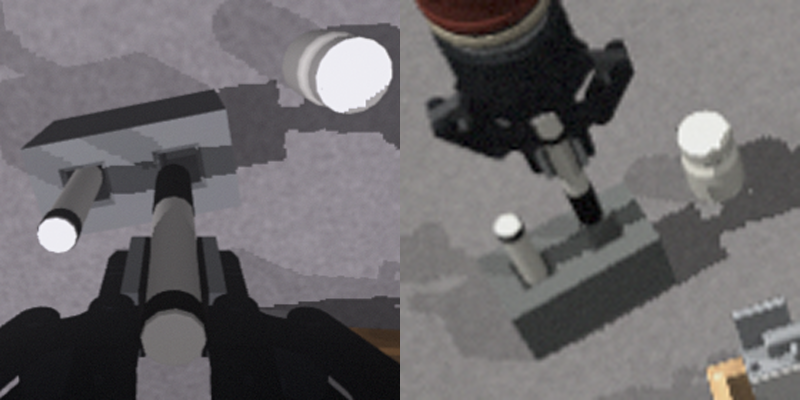

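>>> play_rows([
  {"offset":[-3,2,5],"twist":0,"grip":0.1},
  {"offset":[-3,2,12],"twist":0,"grip":0.1},
  {"offset":[-3,2,18],"twist":0,"grip":0.1},
  {"offset":[-3,2,22],"twist":0,"grip":0.1},
  {"offset":[-3,2,25],"twist":0,"grip":0.1},
])

```text
time: 15.72
tool_pos: [0.4453, -0.2737, 0.3233]
tool_rot: [-0.001, 0.001, 1.0, 0.001]
contact_force: [0.0, -0.5, 0.3]
gripper_width: 0.192
```

>>> play_rows([
  {"offset":[0,0,2],"twist":0,"grip":0.1},
  {"offset":[0,0,4],"twist":0,"grip":0.1},
])

```text
time: 15.88
tool_pos: [0.4455, -0.274, 0.3203]
tool_rot: [-0.0, 0.001, 1.0, 0.0]
contact_force: [-0.6, -0.7, -0.9]
gripper_width: 0.193
```

>>> play_rows([
  {"offset":[0,0,3],"twist":0,"grip":0.1},
  {"offset":[0,0,6],"twist":0,"grip":0.1},
  {"offset":[0,0,9],"twist":0,"grip":0.1},
  {"offset":[0,0,12],"twist":0,"grip":0.1},
])

```text
time: 16.22
tool_pos: [0.4456, -0.274, 0.3085]
tool_rot: [0.0, 0.001, 1.0, -0.0]
contact_force: [0.1, 0.3, -1.0]
gripper_width: 0.191
```

>>> play_rows([
  {"offset":[0,0,3],"twist":0,"grip":0.1},
  {"offset":[0,0,6],"twist":0,"grip":0.1},
])

```text
time: 16.38
tool_pos: [0.4455, -0.274, 0.3024]
tool_rot: [-0.0, 0.001, 1.0, -0.0]
contact_force: [-0.3, -0.3, -0.7]
gripper_width: 0.194
```

>>> play_rows([
  {"offset":[0,0,6],"twist":0,"grip":0.1},
  {"offset":[0,0,13],"twist":0,"grip":0.1},
  {"offset":[0,0,20],"twist":0,"grip":0.1},
  {"offset":[0,0,27],"twist":0,"grip":0.1},
  {"offset":[0,0,32],"twist":0,"grip":0.1},
])

```text
time: 16.8
tool_pos: [0.4453, -0.2738, 0.2693]
tool_rot: [-0.001, 0.001, 1.0, 0.0]
contact_force: [0.3, -0.7, 0.3]
gripper_width: 0.194
```

>>> play_rows([
  {"offset":[0,0,0],"twist":0,"grip":0.1},
  {"offset":[0,0,0],"twist":0,"grip":0.1},
])

```text
time: 16.97
tool_pos: [0.4455, -0.2739, 0.2703]
tool_rot: [-0.0, 0.001, 1.0, 0.0]
contact_force: [0.2, 0.9, 0.4]
gripper_width: 0.194
```

>>> play_rows([
  {"offset":[0,0,0],"twist":0,"grip":0.25},
  {"offset":[0,0,0],"twist":0,"grip":0.35},
  {"offset":[0,0,0],"twist":0,"grip":0.4},
  {"offset":[0,0,0],"twist":0,"grip":0.4},
  {"offset":[0,0,-10],"twist":0,"grip":0.4},
])

```text
time: 17.38
tool_pos: [0.4449, -0.2734, 0.279]
tool_rot: [-0.002, 0.001, 1.0, 0.001]
contact_force: [-1.0, 0.3, -0.5]
gripper_width: 0.398
```

>>> play_rows([
  {"offset":[0,0,-20],"twist":0,"grip":0.4},
  {"offset":[0,0,-55],"twist":0,"grip":0.4},
  {"offset":[0,0,-95],"twist":0,"grip":0.4},
  {"offset":[0,0,-125],"twist":0,"grip":0.4},
  {"offset":[0,0,-140],"twist":0,"grip":0.4},
])

```text
time: 17.8
tool_pos: [0.4459, -0.2742, 0.4274]
tool_rot: [0.003, 0.001, 1.0, -0.003]
contact_force: [0.4, -0.9, 0.0]
gripper_width: 0.396
```

>>> play_rows([
  {"offset":[-15,17,0],"twist":0,"grip":0.4},
  {"offset":[-38,43,0],"twist":0,"grip":0.4},
  {"offset":[-63,72,0],"twist":0,"grip":0.4},
  {"offset":[-88,100,0],"twist":0,"grip":0.4},
  {"offset":[-112,127,0],"twist":0,"grip":0.4},
])

```text
time: 18.22
tool_pos: [0.5586, -0.1456, 0.422]
tool_rot: [0.001, 0.001, 1.0, -0.0]
contact_force: [0.1, 0.1, 0.4]
gripper_width: 0.399
```

>>> play_rows([
  {"offset":[-20,23,0],"twist":0,"grip":0.4},
  {"offset":[-40,46,0],"twist":0,"grip":0.4},
  {"offset":[-55,62,0],"twist":0,"grip":0.4},
  {"offset":[-60,68,0],"twist":0,"grip":0.4},
  {"offset":[-60,68,0],"twist":0,"grip":0.4},
])

```text
time: 18.63
tool_pos: [0.6186, -0.078, 0.4212]
tool_rot: [0.0, -0.0, 1.0, -0.0]
contact_force: [-1.1, 0.5, 0.4]
gripper_width: 0.397
```

>>> play_rows([
  {"offset":[0,0,0],"twist":0,"grip":0.4},
  {"offset":[0,0,0],"twist":0,"grip":0.4},
])

```text
time: 18.8
tool_pos: [0.6173, -0.0802, 0.421]
tool_rot: [-0.0, 0.001, 1.0, -0.0]
contact_force: [0.2, -0.1, -0.1]
gripper_width: 0.401
```

```bash
python3 - <<'E'
from h import *
s,p,r=pose(); print(p,s["contact_force"],s["gripper_width"],s["time"])
for c in("wrist","scene","wrist","top"):
    T,im=look(c,c+"7"); find(c,T,["handle_top","bolt_handle","gate_hinge","marker_a"],n=2)
a=cv2.imread("pics/wrist7.png")[200:400,190:450]; b=cv2.imread("pics/scene7.png")[150:350,130:390]
cv2.imwrite("pics/c7.png",cv2.resize(np.hstack([a,b]),(800,308),interpolation=cv2.INTER_CUBIC))
E
```

```text
[ 0.61732873 -0.08017453  0.4210285 ] [ 0.21246076 -0.08497855 -0.05245475] 0.40116379617976144 18.8
wrist tip_of handle_top 0.57 [ 0.6161 -0.0761  0.2133]
wrist tip_of bolt_handle 0.95 [ 0.616  -0.0776  0.1418]
wrist tip_of gate_hinge 0.6 [0.6287 0.0925 0.1238]
scene tip_of handle_top 0.43 [ 0.621  -0.0777  0.2143]
scene tip_of bolt_handle 0.54 [ 0.6188 -0.079   0.1443]
scene tip_of gate_hinge 0.78 [0.627  0.0947 0.1233]
scene tip_of marker_a 0.48 [ 0.4416 -0.2731  0.0167]
wrist tip_of handle_top 0.66 [ 0.616  -0.0781  0.2146]
wrist tip_of bolt_handle 0.97 [ 0.6211 -0.0801  0.1446]
wrist tip_of gate_hinge 0.89 [0.6304 0.0918 0.1222]
top tip_of gate_hinge 0.84 [0.6304 0.084  0.1192]
top tip_of marker_a 0.7 [ 0.454  -0.3307  0.0728]
top tip_of marker_a 0.6 [ 0.451  -0.3322  0.0171]
```

View pics/c7.png

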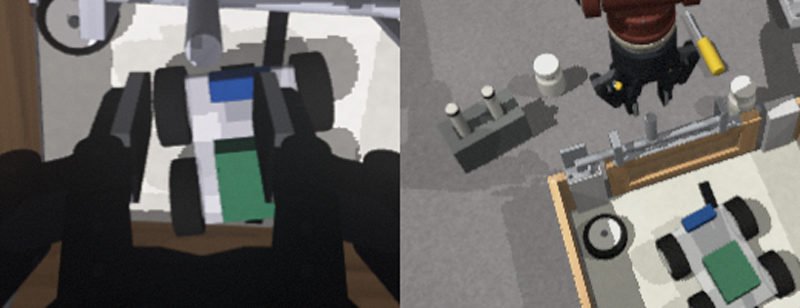

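Both markers stand in their wells. The handle is at about (0.618, -0.079) and the hinge at (0.629, 0.0915), 171 mm apart, which matches the given 172 mm. I'm descending onto the handle.

>>> play_rows([
  {"offset":[-1,1,12],"twist":0,"grip":0.4},
  {"offset":[-1,1,28],"twist":0,"grip":0.4},
  {"offset":[-1,1,45],"twist":0,"grip":0.4},
  {"offset":[-1,1,60],"twist":0,"grip":0.4},
  {"offset":[-1,1,71],"twist":0,"grip":0.4},
])

```text
time: 20.22
tool_pos: [0.6185, -0.0781, 0.3469]
tool_rot: [-0.001, 0.001, 1.0, 0.0]
contact_force: [-0.0, 0.6, 0.1]
gripper_width: 0.396
```

>>> play_rows([
  {"offset":[0,0,0],"twist":0,"grip":0.4},
  {"offset":[0,0,0],"twist":0,"grip":0.25},
  {"offset":[0,0,0],"twist":0,"grip":0.1},
  {"offset":[0,0,0],"twist":0,"grip":0.05},
  {"offset":[0,0,0],"twist":0,"grip":0.05},
])

```text
time: 20.63
tool_pos: [0.619, -0.0783, 0.3504]
tool_rot: [0.0, 0.001, 1.0, -0.0]
contact_force: [-0.0, -0.5, -1.9]
gripper_width: 0.168
```

>>> play_rows([
  {"offset":[0,0,0],"twist":0,"grip":0.05},
  {"offset":[0,0,0],"twist":0,"grip":0.05},
  {"offset":[0,0,0],"twist":0,"grip":0.05},
])

```text
time: 20.88
tool_pos: [0.619, -0.0783, 0.3501]
tool_rot: [0.0, 0.001, 1.0, -0.0]
contact_force: [-0.2, -0.7, -1.7]
gripper_width: 0.172
```

>>> play_rows([
  {"offset":[0,0,-4],"twist":0,"grip":0.05},
  {"offset":[0,0,-9],"twist":0,"grip":0.05},
  {"offset":[0,0,-14],"twist":0,"grip":0.05},
  {"offset":[0,0,-18],"twist":0,"grip":0.05},
  {"offset":[0,0,-20],"twist":0,"grip":0.05},
])

```text
time: 21.3
tool_pos: [0.619, -0.0783, 0.3709]
tool_rot: [0.0, 0.001, 1.0, -0.0]
contact_force: [0.6, -0.8, -3.2]
gripper_width: 0.173
```

>>> play_rows([
  {"offset":[0,0,0],"twist":0,"grip":0.05},
  {"offset":[0,0,0],"twist":0,"grip":0.05},
])

```text
time: 21.47
tool_pos: [0.6189, -0.0783, 0.37]
tool_rot: [0.0, 0.001, 1.0, -0.0]
contact_force: [0.5, -0.8, -2.4]
gripper_width: 0.165
```

Lifted 20 mm, carrying the bolt's 2.4 N. Now drawing it.

>>> play_rows([
  {"offset":[-0.4,6,0],"twist":0,"grip":0.05},
  {"offset":[-1,14,0],"twist":0,"grip":0.05},
  {"offset":[-1.4,22,0],"twist":0,"grip":0.05},
  {"offset":[-2,30,0],"twist":0,"grip":0.05},
  {"offset":[-2.3,36,0],"twist":0,"grip":0.05},
])

```text
time: 21.88
tool_pos: [0.6213, -0.0409, 0.3695]
tool_rot: [-0.0, 0.001, 1.0, 0.0]
contact_force: [1.0, -1.3, -2.8]
gripper_width: 0.17
```

>>> play_rows([
  {"offset":[-0.3,5,0],"twist":0,"grip":0.05},
  {"offset":[-0.5,8,0],"twist":0,"grip":0.05},
  {"offset":[-0.5,8,0],"twist":0,"grip":0.05},
])

```text
time: 22.13
tool_pos: [0.6218, -0.0332, 0.3696]
tool_rot: [0.0, 0.0, 1.0, 0.001]
contact_force: [0.5, 1.6, -2.6]
gripper_width: 0.169
```

```bash
python3 - <<'E'
from h import *
s,p,r=pose(); print(p,s["contact_force"],s["gripper_width"],s["time"])
for c in("wrist","scene"):
    T,im=look(c,c+"8"); find(c,T,["handle_top","bolt_handle","gate_hinge"],n=1)
E
```

```text
[ 0.62183472 -0.03321566  0.3696476 ] [ 0.4530825   1.56593603 -2.62332066] 0.16886057802619728 22.1333
wrist tip_of handle_top 0.69 [ 0.6204 -0.0331  0.231 ]
wrist tip_of bolt_handle 0.84 [ 0.6197 -0.0311  0.1614]
wrist tip_of gate_hinge 0.65 [0.6293 0.0933 0.1231]
scene tip_of handle_top 0.48 [ 0.6227 -0.033   0.2324]
scene tip_of bolt_handle 0.52 [ 0.6248 -0.0338  0.1641]
scene tip_of gate_hinge 0.63 [0.6271 0.0935 0.1219]
```

>>> play_rows([
  {"offset":[6,0.5,0],"twist":0.05,"grip":0.05},
  {"offset":[12.4,1.3,0],"twist":0.1,"grip":0.05},
  {"offset":[18.5,2.5,0],"twist":0.15,"grip":0.05},
  {"offset":[24.7,4,0],"twist":0.2,"grip":0.05},
  {"offset":[24.7,4,0],"twist":0.2,"grip":0.05},
])

```text
time: 22.95
tool_pos: [0.5969, -0.0305, 0.3703]
tool_rot: [0.001, 0.101, 0.995, -0.0]
contact_force: [3.7, -1.2, -3.2]
gripper_width: 0.169
```

The gate is swinging; 3.7 N at the handle matches the spring. Continuing to 30°.

>>> play_rows([
  {"offset":[8.7,0.8,0],"twist":0.07,"grip":0.05},
  {"offset":[17.3,2.2,0],"twist":0.14,"grip":0.05},
  {"offset":[25.9,4.2,0],"twist":0.21,"grip":0.05},
  {"offset":[34.3,6.9,0],"twist":0.28,"grip":0.05},
  {"offset":[40,9,0],"twist":0.33,"grip":0.05},
])

```text
time: 23.37
tool_pos: [0.5599, -0.0141, 0.3705]
tool_rot: [0.002, 0.264, 0.965, -0.001]
contact_force: [4.1, -2.8, -2.0]
gripper_width: 0.171
```

>>> play_rows([
  {"offset":[0,0,0],"twist":0,"grip":0.05},
  {"offset":[0,0,0],"twist":0,"grip":0.05},
  {"offset":[0,0,0],"twist":0,"grip":0.05},
])

```text
time: 23.62
tool_pos: [0.5602, -0.014, 0.3702]
tool_rot: [0.001, 0.262, 0.965, -0.001]
contact_force: [3.3, -4.0, -2.1]
gripper_width: 0.17
```

```bash
python3 - <<'E'
from h import *
s,p,r=pose(); print(p,s["contact_force"],s["gripper_width"],s["time"])
for c in("wrist","scene","top"):
    T,im=look(c,c+"9"); find(c,T,["handle_top","bolt_handle","gate_hinge","marker_a"],n=2)
C=np.array([.629,.092]); a=np.array([.6218,-.0332])-C; b=p[:2]-C
print("deg",np.degrees(np.arctan2(a[1],a[0])-np.arctan2(b[1],b[0])),"r",np.linalg.norm(b))
b=cv2.imread("pics/scene9.png")[130:380,120:440]; cv2.imwrite("pics/c9.png",cv2.resize(b,None,fx=2,fy=2))
E
```

```text
[ 0.56023541 -0.0140439   0.37020881] [ 3.34824776 -3.99609255 -2.13427254] 0.16998115409373024 23.6167
wrist tip_of handle_top 0.71 [ 0.5579 -0.0154  0.2335]
wrist tip_of handle_top 0.5 [0.5526 0.104  0.002 ]
wrist tip_of bolt_handle 0.64 [ 0.5615 -0.013   0.1649]
wrist tip_of gate_hinge 0.92 [0.6312 0.0907 0.1233]
scene tip_of handle_top 0.52 [ 0.5598 -0.0135  0.2368]
scene tip_of handle_top 0.42 [ 4.107e-01  9.430e-02 -2.000e-04]
scene tip_of bolt_handle 0.46 [ 0.5613 -0.0132  0.1655]
scene tip_of gate_hinge 0.62 [0.6278 0.0916 0.1182]
scene tip_of gate_hinge 0.37 [ 3.868e-01 -1.810e-01  2.000e-04]
scene tip_of marker_a 0.52 [ 0.4421 -0.2753  0.0175]
top tip_of bolt_handle 0.64 [0.4091 0.0928 0.0015]
top tip_of gate_hinge 0.7 [0.631  0.0871 0.1182]
top tip_of marker_a 0.56 [ 0.4465 -0.3325  0.0148]
top tip_of marker_a 0.53 [ 0.4475 -0.2765  0.0172]
deg 29.670214442635917 r 0.12638780745569003
```

View pics/c9.png

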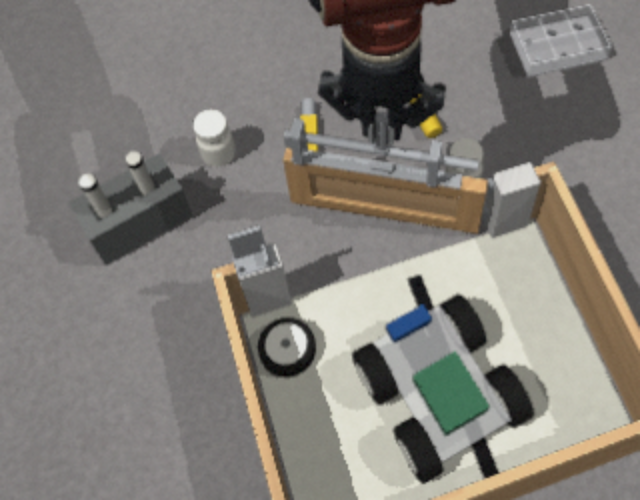

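The scene view shows the gate ajar about 30° at (385,185), both markers in the wells at (97,195) and (140,170), and the bystanders in place.

```bash
python3 -c "
from plant import manip
s=manip.state(); print(s['time'],s['contact_force'],s['gripper_width']); print(manip.job_done())"
```

```text
24.3667 [ 2.47340217 -2.83110811 -2.17293947] 0.16872586517820023
the job is handed in; nothing more can be done
None
```

The job is done and handed in at 24.4 s, well inside the 67 s. Both markers are standing released in the holder's wells. The arm is holding the gate ajar by the bolt's handle, which I lifted 20 mm and drew 45 mm before swinging.

- **One problem on the way:** on the first try, the first marker caught the rim of its well (51 N at the wrist) and tilted in the jaws. I backed off, put its foot into the well and let the well wall straighten it as it went down. The second marker went in without any contact force.
- **Last checks:** the gate stood at 29.7° by the handle's position about the hinge. The handle was still gripped, with about 4–5 N of spring pull sideways. In the last pictures both markers have their undersides about 15–17 mm up, so they are seated.
- **Less certain:** I judged the jars, screwdriver and motor to be unmoved from pictures only. In the last one the jar by the hinge and the two tools are partly hidden behind the arm. I know of no contact with any of them.

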